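# Gauge battery cassettes for swelling

### The job

Sort the three battery cassettes by sliding each one, runners down, into the mouth of the magazine, which is a gauge: sound ones go right in and must be left wholly inside, clear of the mouth. One with a swollen belly stops part-way: do not force it, draw it back out and set it down, without dropping it, upright on its runners in the steel tray. Leave the other things on the bench where they are.

Things in the scene. Friction and masses are not known exactly. Their poses are not given: they have to be found in the camera images.
- cassette_a: Battery cassette: black slab 90 long (its x) x 60 wide (y) x 18 thick on two runners 8 high, 8 wide, under its long edges: top face 26 above the origin. On top, a grey grip fin 44 (x) x 12 x 47 high, top 73 above the origin. About 0.2 kg, alike end for end. Origin: centre, at the runners' feet. Sound or swollen: looks the same from above.
- cassette_b: Battery cassette, sizes and looks as cassette_a. A sound cell is flat, 8 mm above the runners' feet; a swollen one bulges 7 mm down over the middle 40 x 40 mm of the belly, between the runners. Any of the three may be swollen.
- cassette_c: Battery cassette, sizes and looks as cassette_a; sound or swollen.
- magazine: Grey and aluminium channel fixed to the bench. Origin: at bench level under the middle of its mouth; x points inwards, y across. Floor plate 5 mm thick. From x = 0 to an end wall at 240 mm: side walls 66 apart and two overhanging lips, underside 28 and top 32 above the floor, with a 24 wide slot between them along which the fin runs, fingers above the lips.
- magazine_deck (a point): Middle of the open loading deck, on the floor plate (5 mm above the bench), 75 mm before the mouth (magazine x = -75). The deck is 110 long, 100 wide. Nearer the mouth, side cheeks 29 above the bench close in from 90 apart at x = -45 to 66 at x = 0, and the lips flare up over the last 18 mm (flare top 42 above the bench).
- gauge_sill: Steel bar fixed across the channel floor, magazine x = 10 to 30 mm, 34 wide, 5.5 high; origin: centre of its underside, axes as the magazine. It passes between the runners: a sound belly clears it by 2.5 mm; a swollen one stops dead against it with the cassette's centre at about magazine x = -10 mm. Up to 6 N slides a sound cassette; feel for the sill slowly.
- magazine_middle (a point): On the channel floor midway between mouth and end wall (magazine x = 120 mm). The inside takes two cassettes end to end with 60 mm to spare; one is wholly inside with its centre at magazine x = 45 to 195 mm. A later cassette may push an earlier one further in. Fins of stored cassettes stand 78 mm above the bench.
- steel_tray: Open bare steel tray, 160 (its x) x 130 (its y), 30 high, walls and floor 4 thick, fixed to the bench. Origin: centre of its underside, z up.
- solvent_bottle: Bystander: clear bottle, 64 across, 170 high; origin centre of underside.
- screwdriver: Bystander: black-handled screwdriver 190 long lying along its x.
- drive: Bystander: flat laptop drive 100 x 70 x 10; origin centre of underside.
- memory_module: Bystander: green memory board 133 x 32 x 6 lying flat; origin centre of underside.
- paste_jar: Bystander: yellow flat jar 76 across, 32 high; origin centre of underside.

How it is judged:
On the way:
1. the swollen cassette has been tried: slid into the magazine's mouth until it stopped against the sill (y of cassette_b in the frame of magazine between -0.01 and 0.01 m and z of cassette_b in the frame of magazine below 0.012 m and contact force between cassette_b and gauge_sill above 1.5 N), for 0.04 s.
At the end, for the whole second after the job is handed in: The two sound cassettes lie flat wholly inside the magazine (centre at least 42 mm past the mouth), the swollen one stands flat on its runners on the floor of the steel tray (tilt under 0.1 rad, within the walls); all are released and at rest (x of cassette_a in the frame of magazine between 0.042 and 0.205 m and y of cassette_a in the frame of magazine between -0.01 and 0.01 m and z of each of cassette_a, cassette_c in the frame of magazine below 0.012 m and x of cassette_c in the frame of magazine between 0.042 and 0.205 m and y of cassette_c in the frame of magazine between -0.01 and 0.01 m and x of cassette_b in the frame of steel_tray between -0.06 and 0.06 m and y of cassette_b in the frame of steel_tray between -0.05 and 0.05 m and z of cassette_b in the frame of steel_tray below 0.01 m and angle between each of cassette_a, cassette_b, cassette_c's own z axis and vertical below 0.1 rad and linear speed of each of cassette_a, cassette_b, cassette_c below 0.02 m/s); the robot touches nothing.
It fails at once if a cassette is forced against the gauge sill (over 45 N) (contact force between any of cassette_a, cassette_b, cassette_c and gauge_sill above 45 N).
It fails at once if a cassette is dropped or thrown (faster than 0.6 m/s while out of the fingers) ((linear speed of cassette_a above 0.6 m/s and contact force between the fingers and cassette_a below 0.05 N) or (linear speed of cassette_b above 0.6 m/s and contact force between the fingers and cassette_b below 0.05 N) or (linear speed of cassette_c above 0.6 m/s and contact force between the fingers and cassette_c below 0.05 N)).
It fails at once if another thing on the bench is moved by more than 30 mm (distance of any of solvent_bottle, screwdriver, drive, memory_module, paste_jar from where it was at the start of the episode above 0.03 m).
It also fails if it takes over 72 s, if anything falls off the work surface, if the arm or the gripper's body presses on something with over 40 N, if the wrist force passes 120 N, or if a joint passes its speed limit or range.

### The arm

A 7-joint arm with a two-finger parallel gripper is mounted at the origin on the work surface. World frame = base frame: x ahead of the robot, y to its left, z up, the work surface at z = 0. Lengths are in m, angles in rad, forces in N, time in s.
With the tool pointing down it reaches from about 0.4 to 0.85 m from the base axis. Payload 4.5 kg.
Tool frame: the origin (TCP) lies between the finger pads; the fingertips stand r.finger_overhang ahead of it and the grasp point (between the pads) lies 8 mm behind it (r.finger_overhang is the distance from the TCP to the fingertips, in m); z points along the fingers, x is the direction in which the jaws open and shut, and the axes are right-handed (so a half turn about z gives the same grasp; the last joint's range is limited). The gripper opens to 88 mm and grips with 3 to 60 N. Pads are 18 mm wide; open, the fingers measure 123 mm over their backs; the gripper's body (75 mm by 187 mm) begins 45 mm behind the grasp point.
Start: joints at [1.319, 0.689, -0.195, 1.565, 0.157, 0.902, -0.215], TCP at [0.176, -0.6, 0.226] pointing down, gripper open.
Joint ranges: [-3.01, 3.01], [-0.46, 2.08], [-1.47, 1.51], [0.13, 2.56], [-1, 4.14], [0.04, 2.09], [-2.66, 2.66]. Speed limits (rad/s): [2.57, 2.57, 3.14, 3.14, 3.14, 3.14, 3.14].

### API

Orientations are given as a unit quaternion [x, y, z, w].
In Python, from plant import r gives the robot as it stands.
- The arm moves only by the tool move_arm, never from a script. Its argument "targets" is a list that holds one entry, the list of rows, each a list of 7 numbers: the turn, a rotation vector about the world's x, y, z in rad, then the shift along the world's x, y, z in m, then the opening, from 0 (shut) to 1 (fully open). A call has 1 to 5 rows; each row shifts and turns the pose as measured when the row begins; what a row does not reach is not made up. A row lasts 1/10 s, in which the tool goes at most 50 mm and 8.59 degrees, less where a joint would pass 70% of its speed; a pose out of reach is approached as far as the arm can. A call with a gripper value outside its range is refused whole. The fingers move at their own pace and stop on an object; "force" is the grip in N (left out, the last holds). Time passes only in rows, so rows that do not move let the fingers close. It gives the time, the measured TCP pose, the force and the opening at its end, in the units of the state.
- r.get_state(): the state, without advancing time (a new reading comes with each control period).
- r.snapshot(name): name is "side" or "top" or "wrist"; returns a dict with "frame" (420x560x3 uint8, red, green, blue), "K" (3x3 intrinsics, pixels), "T" (4x4, takes a point from camera to world coordinates). Camera axes: x right, y up, looking along -z (the intrinsics and any distortion apply to the point x, -y, -z); pixel columns grow to the right and rows downward; lengths in m; the calibration is good to about 2 mm. A picture is of the moment at which its call begins. There is no depth.
- r.finish_job(): hands the job in, once; it reports no verdict.
Trained networks look in a picture, given as the dict that the camera call returned (one of the last four; its "shot" number tells which), for a name from the list of things; names that differ only in an ending like _2 or _b are one class to them, and where a whole thing is asked for, a point or a joint stands for the part that bears it (a point fixed in the world has none). Each returns a list of dicts, best first, with "score" (0 to 1); they miss things now and then, are a little off and sometimes report something else, mostly with a low value. They report only what shows in the picture. A call takes as long as a camera call.
- r.find_in(picture, query): "centre" ([row, column] in pixels, amid what is visible of it).
The state is a dict: "clock": time; "q": joint angles; "qd": joint speeds; "joint_torque": joint torques, N m; "tool_pos": TCP position; "eef_rot": TCP orientation; "contact_force": force on the tool from outside, world axes, zero at the start; "moment": the same for the moment, N m; "opening": opening from 0.0 (shut) to 1.0 (fully open).
Only numpy, scipy, OpenCV 4.12 (cv2) and the standard library are available. Lean on these libraries where they do the work, as an engineer would, in place of code of your own. Each camera call takes 0.05 s, during which the arm holds its last target. There are 200 camera calls.

## Working session

There is one attempt and no reset: what is moved stays moved. The work goes in short steps, Python scripts to look and compute and a tool call to move; the robot and the scene stay as the last step left them, time stands still between calls to the robot, and variables do not carry over. Pictures are saved under pics/ and viewed, about 8 in all and at most 12, crops included, and the job is handed in when it is done.

Besides the shell and the picture viewer there is one more tool, called as name([rows], argument=value, ...), one row to a line, values as JSON. move_arm: Moves the arm, as the interface text tells. Its arguments: {"type":"object","properties":{"targets":{"type":"array","items":{"type":"array","items":{"type":"array","items":{"type":"number"}}}},"force":{"type":"number"}},"required":["targets"]}

```bash
ls; mkdir -p pics
python3 - <<'E'
from plant import r
import cv2
s=r.get_state(); print({k:s[k] for k in('clock','tool_pos','eef_rot','opening')}, r.finger_overhang)
for n in('top','side'):
    p=r.snapshot(n); cv2.imwrite(f'pics/{n}0.png',p['frame'][:,:,::-1]); print(n,p['K'].tolist(),p['T'].round(4).tolist(),[k for k in p])
    for q in('cassette_a','magazine','gauge_sill','steel_tray','magazine_deck'):
        try: print(q,[(d['centre'],round(d['score'],2)) for d in r.find_in(p,q)][:5])
        except Exception as e: print(q,e)
E
```

```text
pics
{'clock': 0.0, 'tool_pos': array([ 0.17598184, -0.59902352,  0.22519364]), 'eef_rot': array([ 8.00634731e-01, -5.99152039e-01, -7.77488968e-04, -5.06483836e-04]), 'opening': 0.998314163338634} 0.011
top [[393.3148674398304, 0.0, 275.03040256941125], [0.0, 393.3148674398304, 214.5563118847394], [0.0, 0.0, 1.0]] [[-0.015, 0.992, -0.1257, 0.4071], [-0.9998, -0.0166, -0.0117, 0.0091], [-0.0136, 0.1255, 0.992, 1.1579], [0.0, 0.0, 0.0, 1.0]] ['frame', 'K', 'T', 'shot']
cassette_a [([254.8, 195.9], 0.92), ([245.8, 307.6], 0.79), ([242.9, 257.1], 0.64)]
magazine [([188.2, 258.5], 0.86)]
gauge_sill [([184.5, 240.0], 0.41)]
steel_tray [([249.8, 398.4], 0.8)]
magazine_deck [([190.4, 260.9], 0.65)]
side [[387.6877010718391, 0.0, 279.37982227646455], [0.0, 387.6877010718391, 214.20440405799678], [0.0, 0.0, 1.0]] [[0.996, 0.0576, -0.0677, 0.4903], [-0.0883, 0.7312, -0.6765, -0.7782], [0.0105, 0.6798, 0.7334, 0.8808], [0.0, 0.0, 0.0, 1.0]] ['frame', 'K', 'T', 'shot']
cassette_a [([166.3, 236.2], 0.91), ([200.6, 243.9], 0.72), ([238.9, 242.7], 0.58)]
magazine [([209.2, 298.4], 0.96)]
gauge_sill []
steel_tray [([325.0, 242.2], 0.87)]
magazine_deck [([210.3, 295.4], 0.71)]
```

Run:
```python
import cv2
a=cv2.imread('pics/top0.png')[120:320,130:450]
cv2.imwrite('pics/t1.png',cv2.resize(a,None,fx=2.5,fy=2.5,interpolation=cv2.INTER_CUBIC))
```

```text
(no output)
```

View pics/t1.png

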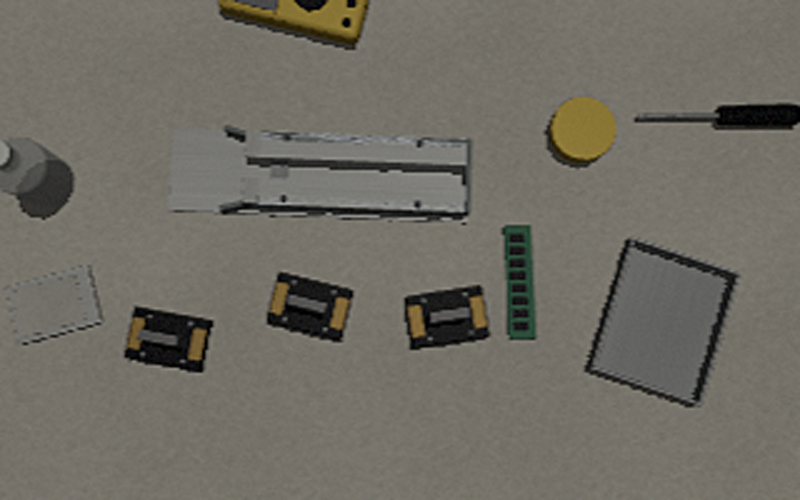

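View pics/side0.png

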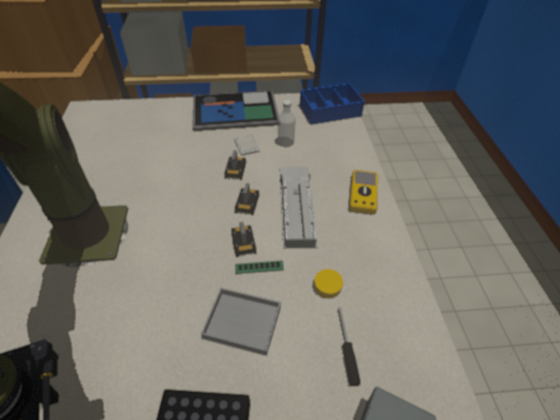

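```bash
cat > h.py <<'E'
import numpy as np, cv2
def world(p,rc,z):
    """pixel (row,col) -> world at height z"""
    d=np.linalg.inv(p['K'])@[rc[1],rc[0],1]; d=p['T'][:3,:3]@(d*[1,-1,-1]); c=p['T'][:3,3]
    return c+d*(z-c[2])/d[2]
def pix(p,X):
    v=(np.asarray(X)-p['T'][:3,3])@p['T'][:3,:3]*[1,-1,-1]; u=p['K']@v; return u[:2]/u[2]
def jaw(s):
    x,y,z,w=s['eef_rot']; return np.degrees(np.arctan2(2*(x*y+z*w),1-2*(y*y+z*z)))
E
python3 - <<'E'
from h import *
from plant import r
p=r.snapshot('top')
W=lambda c,z:world(p,(c[1]/2.5+120,c[0]/2.5+130),z)[:2]
for n,cs in dict(L=[(135,307),(213,320),(204,371),(125,357)],M=[(280,272),(353,291),(342,341),(268,322)],R=[(405,296),(483,286),(488,339),(412,349)]).items():
    q=np.array([W(c,.026) for c in cs]); e=q[1]-q[0]+q[2]-q[3]
    print(n,q.mean(0).round(4),'long dir',np.degrees(np.arctan2(e[1],e[0])).round(1),np.linalg.norm(e)/2,np.linalg.norm(q[3]-q[0]))
a,b=W((170,130),.005),W((170,210),.005); print('deck edge',a,b)
# channel slot edges/ lips at z .037
for c in [(247,158),(467,165),(247,165),(467,172),(470,140),(466,213)]: print(c,W(c,.037))
t=np.array([W(c,.03) for c in[(629,240),(737,274),(697,405),(587,371)]]);print('tray',t.mean(0),t)
print('bottle',W((45,190),0),'jar',W((582,130),.032),'mem',W((518,282),.006))
print(r.get_state()['clock'])
E
```

```text
L [0.4358 0.2463] long dir -100.5 0.09208644052074816 0.05809038675855358
M [0.4703 0.0833] long dir -105.3 0.08758675034682509 0.05913445668161859
R [ 0.4552 -0.073 ] long dir -83.5 0.08909152216996977 0.0610915276626008
deck edge [0.68585376 0.25215239] [0.58859589 0.25121148]
(247, 158) [0.64319691 0.15531337]
(467, 165) [ 0.63039553 -0.0998679 ]
(247, 165) [0.63491543 0.15531496]
(467, 172) [ 0.62215883 -0.09963492]
(470, 140) [ 0.65987185 -0.10418348]
(466, 213) [ 0.57423326 -0.09712959]
tray [ 0.44607999 -0.31775052] [[ 0.54066376 -0.28432204]
 [ 0.49942506 -0.40557994]
 [ 0.35223313 -0.35149652]
 [ 0.39199802 -0.22960357]]
bottle [0.6162221 0.4028421] jar [ 0.67054479 -0.23548973] mem [ 0.49612374 -0.15859535]
0.65
```

move_arm([
  [[0,0,0.14,0.035,0.035,0.015,0.4],[0,0,0.14,0.035,0.035,0.015,0.4],[0,0,0.14,0.035,0.035,0.015,0.4],[0,0,0.14,0.035,0.035,0.015,0.4],[0,0,0.14,0.035,0.035,0.01,0.4]],
], force=20)

```text
clock: 1.15
tool_pos: [0.3411, -0.4304, 0.2942]
eef_rot: [0.959, -0.284, -0.001, 0.004]
contact_force: [0.9, -1.4, 0.1]
opening: 0.566
```

move_arm([
  [[0,0,0.14,0.03,0.04,0.01,0.4],[0,0,0.14,0.03,0.04,0.01,0.4],[0,0,0.14,0.03,0.04,0.01,0.4],[0,0,0.1,0.03,0.04,0,0.4],[0,0,0,0.02,0.045,0,0.4]],
])

```text
clock: 1.65
tool_pos: [0.4814, -0.2281, 0.3265]
eef_rot: [1.0, -0.017, 0.004, 0.006]
contact_force: [0.3, 0.3, -0.0]
opening: 0.403
```

move_arm([
  [[0,0,0,0.01,0.048,0,0.4],[0,0,0,0.01,0.048,0,0.4],[0,0,0,0,0.048,0,0.4],[0,0,0,0,0.048,0,0.4],[0,0,0,0,0.048,0,0.4]],
])

```text
clock: 2.15
tool_pos: [0.5043, 0.0197, 0.3274]
eef_rot: [1.0, -0.017, 0.007, 0.005]
contact_force: [1.0, -0.1, -0.7]
opening: 0.401
```

move_arm([
  [[0,0,0,0.015,0.045,0.01,0.4],[0,0,0,0.015,0.045,0.01,0.4],[0,0,0,0.01,0.045,0,0.4],[0,0,0,0,0.02,0,0.4],[0,0,0,0,0,0,0.4]],
])

```text
clock: 2.65
tool_pos: [0.5424, 0.1895, 0.3493]
eef_rot: [1.0, -0.012, 0.007, 0.003]
contact_force: [-0.4, -0.8, -0.5]
opening: 0.399
```

Run:
```python
from h import *
from plant import r
s=r.get_state(); print(s['tool_pos'],jaw(s),s['eef_rot'])
p=r.snapshot('wrist'); cv2.imwrite('pics/w1.png',p['frame'][:,:,::-1]); np.savez('w1.npz',K=p['K'],T=p['T']); print(p['T'].round(3).tolist())
for q in('cassette_a','magazine','gauge_sill'): print(q,[(d['centre'],round(d['score'],2)) for d in r.find_in(p,q)][:5])
```

```text
[0.54242603 0.18952882 0.34928326] -1.3507618338862624 [ 0.99990013 -0.01180918  0.00707123  0.00320469]
[[1.0, 0.026, -0.007, 0.542], [-0.023, 0.961, 0.276, 0.26], [0.014, -0.276, 0.961, 0.508], [0.0, 0.0, 0.0, 1.0]]
cassette_a [([230.9, 223.1], 0.59), ([358.1, 226.7], 0.58)]
magazine [([189.1, 332.7], 0.69)]
gauge_sill [([207.0, 337.9], 0.46)]
```

View pics/w1.png

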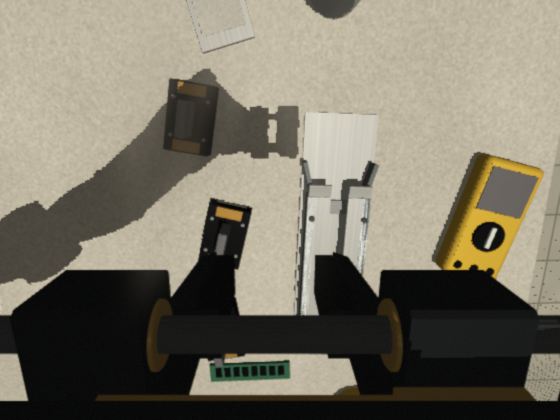

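Run:
```python
import cv2
a=cv2.imread('pics/w1.png')[65:265,150:390]
cv2.imwrite('pics/w1c.png',cv2.resize(a,None,fx=3,fy=3,interpolation=cv2.INTER_CUBIC))
```

```text
(no output)
```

View pics/w1c.png

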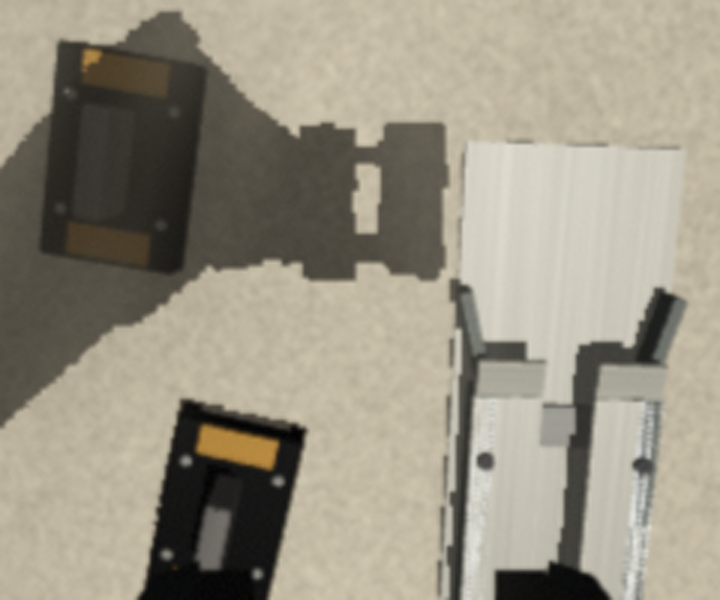

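Run:
```python
from h import *
p=dict(np.load('w1.npz'))
W=lambda x,y,z:world(p,(y/3+65,x/3+150),z)[:2].round(4)
print('deck',W(465,142,.005),W(684,150,.005))
print('flare outer',W(545,360,.042),W(597,365,.042),W(476,360,.042),W(666,368,.042))
print('flare inner',W(541,399,.037),W(597,401,.037),W(473,397,.037),W(662,402,.037))
print('right lip edge',W(583,565,.037), 'outer L/R at row 565',W(463,565,.037),W(640,565,.037))
print('sill',W(558,405,.0105),W(556,445,.0105))
q=np.array([W(*c,.026) for c in[(58,42),(206,66),(183,272),(40,250)]]);e=q[2]-q[1]+q[3]-q[0]
print('L',q.mean(0),np.degrees(np.arctan2(e[1],e[0])),np.linalg.norm(e)/2,np.linalg.norm(q[1]-q[0]))
q=np.array([W(*c,.026) for c in[(182,402),(305,428)]]);e=q[1]-q[0];print('M end mid',q.mean(0),np.degrees(np.arctan2(e[1],e[0])))
```

```text
deck [0.59   0.2541] [0.689  0.2483]
flare outer [0.6217 0.1611] [0.6448 0.1582] [0.5913 0.1619] [0.6754 0.1561]
flare inner [0.6212 0.1422] [0.6465 0.1406] [0.5905 0.1439] [0.6759 0.1393]
right lip edge [0.6426 0.0611] outer L/R at row 565 [0.586  0.0628] [0.6695 0.0604]
sill [0.6338 0.1324] [0.6333 0.1126]
L [0.439825 0.250275] -100.77051269351315 0.08749128528030664 0.062163091943692794
M end mid [0.48595 0.13545] -13.963869890191724
```

move_arm([
  [[0.006,0.014,-0.04,-0.021,0.012,-0.043,0.4],[0,0,-0.04,-0.021,0.012,-0.043,0.4],[0,0,-0.04,-0.021,0.012,-0.043,0.4],[0,0,-0.04,-0.021,0.012,-0.043,0.4],[0,0,0,-0.02,0.012,-0.04,0.4]],
])

```text
clock: 3.35
tool_pos: [0.4469, 0.231, 0.1374]
eef_rot: [0.993, -0.114, 0.009, 0.001]
contact_force: [1.6, -0.0, -1.5]
opening: 0.401
```

Run:
```python
from h import *
from plant import r
p=r.snapshot('wrist'); cv2.imwrite('pics/w2.png',p['frame'][:,:,::-1])
s=r.get_state(); print(s['tool_pos'],jaw(s),s['eef_rot'],s['clock'],pix(p,[.439,.249,.073]))
```

```text
[0.43968827 0.23153793 0.13246437] -12.68535621531547 [ 0.99386346 -0.11048702  0.00342807  0.00403679] 3.4 [254.17862325 198.11084027]
```

View pics/w2.png

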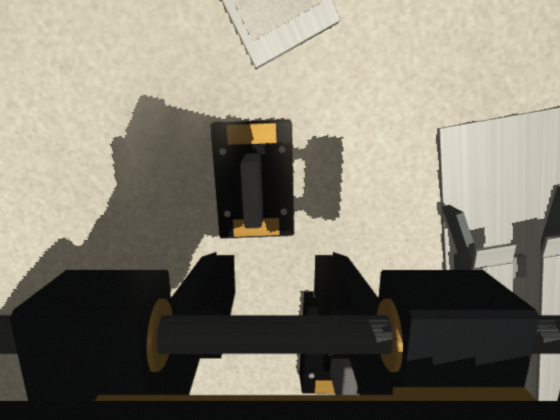

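Run:
```python
from h import *
from plant import r
p=r.snapshot('wrist')
q=np.array([world(p,c[::-1],.026)[:2] for c in[(211,122),(292,120),(294,236),(220,238)]]);e=q[2]-q[1]+q[3]-q[0]
print(q.mean(0),np.degrees(np.arctan2(e[1],e[0])),np.linalg.norm(e)/2,np.linalg.norm(q[1]-q[0]))
print('fin ends top',world(p,(153,252),.073),world(p,(227,252),.073),world(p,(213,252),.073))
s=r.get_state(); print(s['tool_pos'],jaw(s))
```

```text
[0.42972425 0.25182818] -100.88286758413348 0.08802696511958062 0.05786653560363392
fin ends top [0.43670935 0.27776108 0.073     ] [0.4256311 0.2321739 0.073    ] [0.42782792 0.24121385 0.073     ]
[0.44210152 0.2309637  0.13504459] -12.619345905062822
```

move_arm([
  [[0.008,0.006,0.03,-0.009,0.021,0,0.4],[0,0,0,0,0,-0.03,0.4],[0,0,0,0,0,-0.02,0.4],[0,0,0,0,0,0,0.4]],
])

```text
clock: 3.85
tool_pos: [0.4421, 0.2474, 0.0887]
eef_rot: [0.995, -0.1, 0.006, 0.0]
contact_force: [-0.2, -0.9, 0.9]
opening: 0.401
```

move_arm([
  [[0,0.01,0.01,-0.009,0.005,0,0.4],[0,0,0,0,0,-0.02,0.4],[0,0,0,0,0,-0.012,0.4],[0,0,0,0,0,0,0.4]],
])

```text
clock: 4.25
tool_pos: [0.4388, 0.2517, 0.0618]
eef_rot: [0.995, -0.098, 0.005, -0.002]
contact_force: [-0.4, 1.0, 0.5]
opening: 0.399
```

Run:
```python
from h import *
from plant import r
s=r.get_state(); print(s['tool_pos'],jaw(s),s['eef_rot'],s['contact_force'])
p=r.snapshot('wrist'); cv2.imwrite('pics/w3.png',p['frame'][:,:,::-1])
```

```text
[0.43875292 0.25171393 0.06176071] -11.25044550620601 [ 0.99516934 -0.0980074   0.00541379 -0.00179349] [-0.35835168  0.96809702  0.49362168]
```

View pics/w3.png

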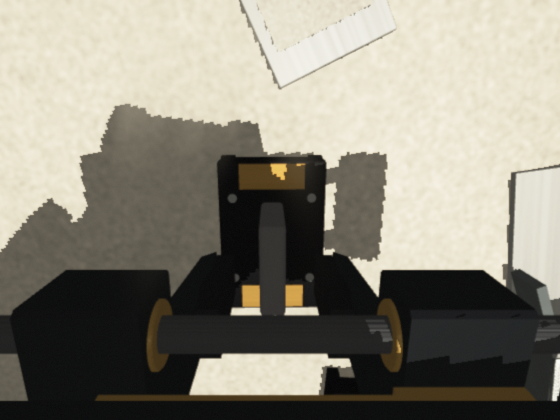

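move_arm([
  [[0,0.005,0.008,0,0,-0.008,0.4],[0,0,0,0,0,0,0.05],[0,0,0,0,0,0,0.05],[0,0,0,0,0,0,0.05],[0,0,0,0,0,0,0.05]],
], force=30)

```text
clock: 4.8
tool_pos: [0.4401, 0.2523, 0.0558]
eef_rot: [0.996, -0.094, 0.004, -0.003]
contact_force: [0.4, 0.9, -1.6]
opening: 0.126
```

Run:
```python
from h import *
from plant import r
p=r.snapshot('wrist'); cv2.imwrite('pics/w4.png',p['frame'][:,:,::-1])
print('fin far end',world(p,(203,272),.073))
s=r.get_state(); print(s['tool_pos'],jaw(s),s['eef_rot'],s['contact_force'],s['opening'])
```

```text
fin far end [0.44502581 0.28498894 0.073     ]
[0.44007555 0.25232695 0.05578334] -10.785052969072781 [ 0.99556333 -0.09396561  0.00410704 -0.00269132] [-0.33007515 -0.40650668 -1.32199327] 0.13227386035498734
```

Run:
```python
from h import *
from plant import r
p=r.snapshot('wrist'); g=cv2.cvtColor(p['frame'],cv2.COLOR_RGB2GRAY)
print([(i,int(g[i,268:276].mean())) for i in range(130,330,4)])
print([(i,int(g[i,250:254].mean())) for i in range(130,260,4)])
for z,rr in((.073,(180,190,200,210,220)),(.026,(140,150,160,170))):
  for a in rr: print(z,a,world(p,(a,272),z)[:2])
```

```text
[(130, 229), (134, 225), (138, 225), (142, 228), (146, 231), (150, 228), (154, 228), (158, 101), (162, 18), (166, 24), (170, 69), (174, 67), (178, 67), (182, 68), (186, 67), (190, 65), (194, 19), (198, 11), (202, 11), (206, 19), (210, 45), (214, 45), (218, 45), (222, 45), (226, 45), (230, 45), (234, 50), (238, 53), (242, 53), (246, 53), (250, 53), (254, 53), (258, 53), (262, 53), (266, 53), (270, 53), (274, 54), (278, 53), (282, 53), (286, 53), (290, 53), (294, 53), (298, 53), (302, 53), (306, 53), (310, 53), (314, 48), (318, 31), (322, 33), (326, 35)]
[(130, 97), (134, 98), (138, 97), (142, 106), (146, 102), (150, 98), (154, 99), (158, 97), (162, 8), (166, 18), (170, 66), (174, 66), (178, 67), (182, 67), (186, 67), (190, 65), (194, 19), (198, 10), (202, 10), (206, 10), (210, 10), (214, 11), (218, 11), (222, 10), (226, 10), (230, 10), (234, 10), (238, 10), (242, 11), (246, 9), (250, 9), (254, 10), (258, 12)]
0.073 180 [0.44683162 0.29426605]
0.073 190 [0.44606297 0.29026199]
0.073 200 [0.4452827  0.28619743]
0.073 210 [0.44449056 0.28207101]
0.073 220 [0.44368626 0.27788129]
0.026 140 [0.4492421  0.30649131]
0.026 150 [0.44827756 0.30146683]
0.026 160 [0.44729887 0.29636866]
0.026 170 [0.44630573 0.29119519]
```

move_arm([
  [[0,0,0,0,0,0.02,0.05],[0,0,0,0,0,0.03,0.05],[-0.004,0.008,0.027,0.04,-0.007,0.005,0.05],[0,0,0.027,0.04,-0.007,0,0.05],[0,0,0.027,0.04,-0.007,0,0.05]],
])

```text
clock: 5.4
tool_pos: [0.555, 0.2324, 0.1132]
eef_rot: [0.999, -0.046, -0.004, 0.002]
contact_force: [0.6, -0.0, -1.5]
opening: 0.133
```

move_arm([
  [[0,0,0.027,0.04,-0.007,0,0.05],[0,0,0.027,0.03,-0.007,0,0.05],[0,0,0,0,0,0,0.05]],
])

```text
clock: 5.7
tool_pos: [0.6335, 0.2127, 0.1127]
eef_rot: [1.0, -0.021, -0.002, 0.002]
contact_force: [0.0, -0.0, -2.2]
opening: 0.128
```

```bash
cat > st.py <<'E'
from h import *
from plant import r
s=r.get_state(); x,y,z,w=s['eef_rot']/np.linalg.norm(s['eef_rot'])
u=np.array([-.0558,-.9984]); d=s['tool_pos'][:2]-[.634,.1415]
print('t',s['clock'],'pos',s['tool_pos'].round(4),'jaw',round(jaw(s),2),'fixtilt wx,wy',round(-2*(y*z-w*x),4),round(2*(x*z+w*y),4),'F',s['contact_force'].round(1),'op',round(s['opening'],3),'mag xy',(d@u).round(4),(d@[.9984,-.0558]).round(4))
E
python3 st.py
```

```text
t 5.7 pos [0.6335 0.2127 0.1127] jaw -2.46 fixtilt wx,wy 0.0047 -0.0036 F [ 0.  -0.  -2.2] op 0.128 mag xy -0.0711 -0.0045
```

move_arm([
  [[0.005,-0.003,-0.013,0.005,0.004,0,0.05],[0,0,0,0,0,-0.02,0.05],[0,0,0,0,0,-0.015,0.05],[0,0,0,0,0,-0.005,0.05],[0,0,0,0,0,0,0.05]],
])

```text
clock: 6.2
tool_pos: [0.6347, 0.2191, 0.0703]
eef_rot: [1.0, -0.028, -0.002, -0.0]
contact_force: [0.1, -0.3, -1.0]
opening: 0.133
```

```bash
python3 st.py
```

```text
t 6.2 pos [0.6347 0.2191 0.0703] jaw -3.15 fixtilt wx,wy -0.001 -0.0049 F [ 0.1 -0.3 -1. ] op 0.133 mag xy -0.0775 -0.0037
```

move_arm([
  [[0,-0.005,0,0.004,0,-0.004,0.05],[0,0,0,0,0,-0.004,0.05],[0,0,0,0,0,-0.002,0.05],[0,0,0,0,0,0,0.05]],
])

```text
clock: 6.6
tool_pos: [0.639, 0.2206, 0.0611]
eef_rot: [1.0, -0.027, 0.001, -0.001]
contact_force: [0.6, 0.5, -0.7]
opening: 0.13
```

```bash
python3 st.py
python3 - <<'E'
from h import *
from plant import r
p=r.snapshot('wrist'); cv2.imwrite('pics/w5.png',p['frame'][:,:,::-1])
E
```

```text
t 6.6 pos [0.639  0.2206 0.0611] jaw -3.08 fixtilt wx,wy -0.0022 0.0021 F [ 0.6  0.5 -0.7] op 0.13 mag xy -0.0793 0.0006
```

View pics/w5.png

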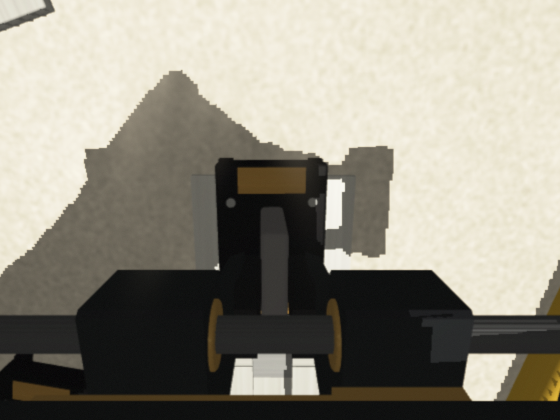

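move_arm([
  [[0,0,0,-0.001,-0.01,-0.001,0.05],[0,0,0,-0.001,-0.01,0,0.05],[0,0,0,0,-0.01,0,0.05],[0,0,0,-0.001,-0.01,0,0.05],[0,0,0,-0.001,-0.006,0,0.05]],
])

```text
clock: 7.15
tool_pos: [0.6353, 0.1704, 0.061]
eef_rot: [1.0, -0.027, 0.002, -0.001]
contact_force: [0.3, -1.3, -1.1]
opening: 0.129
```

```bash
python3 st.py
```

```text
t 7.15 pos [0.6353 0.1704 0.061 ] jaw -3.11 fixtilt wx,wy -0.0022 0.0037 F [ 0.3 -1.3 -1.1] op 0.129 mag xy -0.029 -0.0003
```

move_arm([
  [[0,0,0,0,-0.005,0,0.05],[0,0,0,0,-0.005,0,0.05],[0,0,0,0,-0.005,0,0.05],[0,0,0,-0.001,-0.005,0,0.05],[0,0,0,0,-0.005,0,0.05]],
])

```text
clock: 7.65
tool_pos: [0.6342, 0.1426, 0.061]
eef_rot: [1.0, -0.028, 0.002, -0.001]
contact_force: [-0.3, 0.1, -0.6]
opening: 0.131
```

```bash
python3 st.py
```

```text
t 7.65 pos [0.6342 0.1426 0.061 ] jaw -3.16 fixtilt wx,wy -0.0023 0.0035 F [-0.3  0.1 -0.6] op 0.131 mag xy -0.0011 0.0001
```

move_arm([
  [[0,0,0,0,-0.005,0,0.05],[0,0,0,0,-0.005,0,0.05],[0,0,0,0,-0.005,0,0.05],[0,0,0,-0.001,-0.005,0,0.05],[0,0,0,0,-0.005,0,0.05]],
])

```text
clock: 8.15
tool_pos: [0.6331, 0.1159, 0.061]
eef_rot: [1.0, -0.027, 0.002, -0.001]
contact_force: [-0.0, 0.6, -1.2]
opening: 0.131
```

```bash
python3 st.py
```

```text
t 8.15 pos [0.6331 0.1159 0.061 ] jaw -3.12 fixtilt wx,wy -0.0026 0.0036 F [-0.   0.6 -1.2] op 0.131 mag xy 0.0256 0.0005
```

move_arm([
  [[0,0,0,-0.001,-0.014,0,0.05],[0,0,0,-0.001,-0.014,0,0.05],[0,0,0,-0.001,-0.014,0,0.05],[0,0,0,-0.001,-0.014,0,0.05],[0,0,0,0,-0.014,0,0.05]],
])

```text
clock: 8.65
tool_pos: [0.6283, 0.0403, 0.0611]
eef_rot: [1.0, -0.027, 0.002, -0.001]
contact_force: [-0.4, 0.0, -2.0]
opening: 0.124
```

move_arm([
  [[0,0,0,-0.001,-0.014,0,0.05],[0,0,0,-0.001,-0.014,0,0.05],[0,0,0,-0.001,-0.014,0,0.05],[0,0,0,-0.001,-0.012,0,0.05],[0,0,0,0,-0.005,0,0.05]],
])

```text
clock: 9.15
tool_pos: [0.6239, -0.0278, 0.0609]
eef_rot: [1.0, -0.029, 0.002, -0.0]
contact_force: [-0.4, 0.1, -1.5]
opening: 0.133
```

```bash
python3 st.py
```

```text
t 9.15 pos [ 0.6239 -0.0278  0.0609] jaw -3.32 fixtilt wx,wy -0.0003 0.0034 F [-0.4  0.1 -1.5] op 0.133 mag xy 0.1696 -0.0007
```

move_arm([
  [[0,0,0,0,0,0,0.3],[0,0,0,0,0,0,0.3],[0,0,0,0,0,0.02,0.3],[0,0,0,0,0,0.04,0.4],[0,0,0.04,-0.03,-0.005,0.02,0.4]],
])

```text
clock: 9.65
tool_pos: [0.5956, -0.0286, 0.1411]
eef_rot: [1.0, -0.007, 0.002, -0.002]
contact_force: [-0.1, 1.0, 0.9]
opening: 0.399
```

move_arm([
  [[0,0,0.04,-0.04,-0.01,0,0.4],[0,0,0.04,-0.04,-0.01,0,0.4],[0,0,0.04,-0.04,-0.01,-0.005,0.4],[0,0,0.01,-0.01,-0.006,-0.01,0.4],[0,0,0,0,0,0,0.4]],
])

```text
clock: 10.15
tool_pos: [0.4617, -0.0593, 0.1318]
eef_rot: [0.998, 0.066, 0.006, -0.005]
contact_force: [0.4, 0.2, -0.1]
opening: 0.399
```

```bash
python3 st.py;  python3 - <<'E'
from h import *
from plant import r
p=r.snapshot('wrist'); cv2.imwrite('pics/w6.png',p['frame'][:,:,::-1])
np.savez('w6.npz',K=p['K'],T=p['T'])
E
```

```text
t 10.15 pos [ 0.4617 -0.0593  0.1318] jaw 7.57 fixtilt wx,wy -0.0099 0.0123 F [ 0.4  0.2 -0.1] op 0.399 mag xy 0.2101 -0.1608
```

View pics/w6.png

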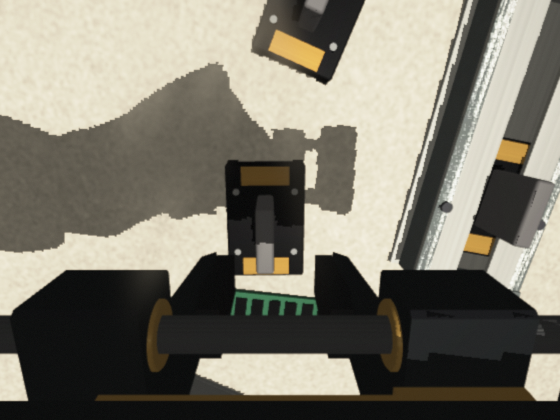

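Run:
```python
from h import *
p=dict(np.load('w6.npz'))
q=np.array([world(p,c[::-1],.026)[:2] for c in[(227,166),(304,166),(303,274),(228,274)]]);e=q[2]-q[1]+q[3]-q[0]
print(q.mean(0),np.degrees(np.arctan2(e[1],e[0])),np.linalg.norm(e)/2,np.linalg.norm(q[1]-q[0]))
print('fin',world(p,(240,265),.073)[:2],world(p,(272,264),.073)[:2])
a=world(p,(52,255),.026)[:2];b=world(p,(80,327),.026)[:2];e=b-a;d=np.array([-e[1],e[0]])/np.linalg.norm(e)
print('M near end',a,b,np.linalg.norm(e),np.degrees(np.arctan2(e[1],e[0])),'centre',(a+b)/2+d*.045)
```

```text
[ 0.45785247 -0.07218564] -82.77237895445792 0.08669137507096211 0.05684929509793066
fin [ 0.45769607 -0.0699312 ] [ 0.45983987 -0.09214216]
M near end [0.43548419 0.04705169] [0.4872674 0.0358697] 0.052976773600610566 -12.185264841276854 centre [0.4708741  0.08544686]
```

move_arm([
  [[-0.01,0.012,-0.01,-0.003,-0.012,0,0.4],[0,0,0,0,0,-0.03,0.4],[0,0,0,0,0,-0.02,0.4],[0,0,0,0,0,-0.005,0.4],[0,0,0,0,0,0,0.4]],
])

```text
clock: 10.7
tool_pos: [0.4699, -0.0698, 0.0777]
eef_rot: [0.998, 0.061, 0.007, 0.0]
contact_force: [0.3, 0.4, 0.8]
opening: 0.4
```

```bash
python3 st.py
```

```text
t 10.7 pos [ 0.4699 -0.0698  0.0777] jaw 6.97 fixtilt wx,wy -0.0002 0.014 F [0.3 0.4 0.8] op 0.4 mag xy 0.2201 -0.152
```

move_arm([
  [[0,0.005,0,-0.008,-0.001,0,0.4],[0,0.003,0,-0.006,0,0,0.4],[0,0,0,0,0,0,0.4]],
])

```text
clock: 11.0
tool_pos: [0.4567, -0.0707, 0.0793]
eef_rot: [0.998, 0.061, 0.004, 0.0]
contact_force: [-0.5, -0.3, 0.1]
opening: 0.399
```

```bash
python3 st.py
```

```text
t 11.0 pos [ 0.4567 -0.0707  0.0793] jaw 6.94 fixtilt wx,wy -0.0002 0.0086 F [-0.5 -0.3  0.1] op 0.399 mag xy 0.2217 -0.1651
```

move_arm([
  [[0,0.002,0,-0.001,-0.001,-0.012,0.4],[0,0.002,0,-0.001,0,-0.01,0.4],[0,0,0,0,0,0,0.4]],
])

```text
clock: 11.3
tool_pos: [0.4556, -0.0721, 0.0588]
eef_rot: [0.998, 0.06, 0.004, 0.0]
contact_force: [-0.1, 0.3, 0.6]
opening: 0.405
```

```bash
python3 st.py
```

```text
t 11.3 pos [ 0.4556 -0.0721  0.0588] jaw 6.9 fixtilt wx,wy -0.0001 0.0083 F [-0.1  0.3  0.6] op 0.405 mag xy 0.2232 -0.1662
```

Close, then check the fin offset numerically.

move_arm([
  [[0,0.004,0,0.001,0,-0.003,0.4],[0,0,0,0,0,0,0.05],[0,0,0,0,0,0,0.05],[0,0,0,0,0,0,0.05],[0,0,0,0,0,0,0.05]],
])

```text
clock: 11.8
tool_pos: [0.4577, -0.0722, 0.0573]
eef_rot: [0.998, 0.06, 0.003, 0.0]
contact_force: [-0.4, -0.2, -3.6]
opening: 0.129
```

```bash
python3 st.py
cat > off.py <<'E'
from h import *
from plant import r
p=r.snapshot('wrist'); g=cv2.cvtColor(p['frame'],cv2.COLOR_RGB2GRAY).astype(int)
for c,z in((272,.073),(252,.026)):
    v=g[120:330,c-3:c+4].mean(1); e=[(i+121,int(v[i]),int(v[i+3])) for i in range(205) if abs(v[i+3]-v[i])>6]
    print(c,e[:1],[(k[0],k[1],k[2],world(p,(k[0],c),z)[:2].round(4).tolist()) for k in e][::2])
E
python3 off.py
```

```text
t 11.8 pos [ 0.4577 -0.0722  0.0573] jaw 6.87 fixtilt wx,wy -0.0002 0.0068 F [-0.4 -0.2 -3.6] op 0.129 mag xy 0.2232 -0.1641
272 [(131, 236, 225)] [(131, 236, 225, [0.4491, -0.011]), (133, 236, 214, [0.4492, -0.0118]), (135, 209, 147, [0.4493, -0.0126]), (137, 202, 113, [0.4494, -0.0133]), (152, 108, 99, [0.4501, -0.0191]), (154, 107, 29, [0.4502, -0.0199]), (156, 69, 21, [0.4502, -0.0206]), (160, 20, 44, [0.4504, -0.0222]), (162, 23, 75, [0.4505, -0.023]), (186, 72, 58, [0.4517, -0.0327]), (188, 70, 16, [0.4518, -0.0335]), (190, 27, 13, [0.4519, -0.0343]), (200, 13, 37, [0.4524, -0.0384]), (202, 21, 50, [0.4525, -0.0393]), (313, 57, 42, [0.4585, -0.0903]), (315, 53, 34, [0.4587, -0.0913])]
252 [(121, 115, 108)] [(121, 115, 108, [0.4386, -0.0097]), (153, 104, 63, [0.4403, -0.0259]), (155, 95, 9, [0.4404, -0.027]), (157, 19, 11, [0.4405, -0.028]), (161, 10, 60, [0.4407, -0.0301]), (163, 33, 72, [0.4409, -0.0311]), (186, 71, 59, [0.4421, -0.0434]), (188, 70, 13, [0.4422, -0.0445]), (190, 31, 11, [0.4424, -0.0456]), (314, 18, 34, [0.4502, -0.1208]), (316, 28, 35, [0.4503, -0.1221])]
```

move_arm([
  [[0,0,0,0,0,0.02,0.05],[0,0,0,0,0,0.04,0.05],[0,0,-0.02,0.015,0.02,0.035,0.05],[0,0,-0.02,0.02,0.033,0,0.05],[0,0,-0.02,0.02,0.033,0,0.05]],
])

```text
clock: 12.35
tool_pos: [0.5068, 0.0083, 0.1541]
eef_rot: [1.0, 0.024, -0.004, 0.002]
contact_force: [1.3, -1.1, -2.7]
opening: 0.128
```

move_arm([
  [[0,0,-0.02,0.02,0.033,0,0.05],[0,0,-0.02,0.02,0.033,0,0.05],[0,0,-0.02,0.02,0.033,0,0.05],[0,0,-0.02,0.02,0.033,0,0.05],[0,0,-0.02,0.02,0.033,0,0.05]],
])

```text
clock: 12.85
tool_pos: [0.6072, 0.1768, 0.1529]
eef_rot: [1.0, -0.03, -0.007, 0.005]
contact_force: [1.3, -0.4, -1.7]
opening: 0.126
```

```bash
python3 st.py
```

```text
t 12.85 pos [0.6072 0.1768 0.1529] jaw -3.39 fixtilt wx,wy 0.0086 -0.0133 F [ 1.3 -0.4 -1.7] op 0.126 mag xy -0.0337 -0.0287
```

move_arm([
  [[0.004,-0.006,0,0.015,0.022,0,0.05],[0.002,-0.003,0,0.014,0.02,0,0.05],[0,0,0,0,0,-0.03,0.05],[0,0,0,0,0,-0.03,0.05],[0,0,0,0,0,0,0.05]],
])

```text
clock: 13.35
tool_pos: [0.6356, 0.2289, 0.0889]
eef_rot: [1.0, -0.026, -0.003, -0.001]
contact_force: [-2.3, -0.9, -3.5]
opening: 0.125
```

```bash
python3 st.py
```

```text
t 13.35 pos [0.6356 0.2289 0.0889] jaw -2.94 fixtilt wx,wy -0.0023 -0.0066 F [-2.3 -0.9 -3.5] op 0.125 mag xy -0.0874 -0.0033
```

move_arm([
  [[0,-0.005,-0.004,0.003,-0.007,-0.01,0.05],[0,0,0,0,0,-0.01,0.05],[0,0,0,0,0,-0.004,0.05],[0,0,0,0,0,0,0.05]],
])

```text
clock: 13.75
tool_pos: [0.6394, 0.2197, 0.065]
eef_rot: [1.0, -0.029, -0.0, -0.001]
contact_force: [0.3, 0.5, -2.0]
opening: 0.127
```

```bash
python3 st.py
```

```text
t 13.75 pos [0.6394 0.2197 0.065 ] jaw -3.29 fixtilt wx,wy -0.0013 -0.0004 F [ 0.3  0.5 -2. ] op 0.127 mag xy -0.0783 0.001
```

move_arm([
  [[0,0,0,0,0,-0.002,0.05],[0,0,0,0,0,-0.002,0.05],[0,0,0,-0.001,-0.01,0,0.05],[0,0,0,-0.001,-0.01,0,0.05],[0,0,0,-0.001,-0.01,0,0.05]],
])

```text
clock: 14.25
tool_pos: [0.6376, 0.1908, 0.0635]
eef_rot: [1.0, -0.028, 0.002, -0.003]
contact_force: [0.3, -0.8, -2.1]
opening: 0.126
```

```bash
python3 st.py
```

```text
t 14.25 pos [0.6376 0.1908 0.0635] jaw -3.18 fixtilt wx,wy -0.0054 0.0041 F [ 0.3 -0.8 -2.1] op 0.126 mag xy -0.0494 0.0008
```

move_arm([
  [[0,0,0,0,0,-0.002,0.05],[0,0,0,-0.001,-0.01,-0.001,0.05],[0,0,0,-0.001,-0.008,0,0.05],[0,0,0,0,-0.005,0,0.05],[0,0,0,0,-0.005,0,0.05]],
])

```text
clock: 14.75
tool_pos: [0.6369, 0.1593, 0.0627]
eef_rot: [1.0, -0.029, 0.004, -0.003]
contact_force: [-0.3, 0.1, -1.8]
opening: 0.124
```

```bash
python3 st.py
```

```text
t 14.75 pos [0.6369 0.1593 0.0627] jaw -3.37 fixtilt wx,wy -0.0063 0.0074 F [-0.3  0.1 -1.8] op 0.124 mag xy -0.018 0.0019
```

move_arm([
  [[0,0,0,-0.001,-0.004,0,0.05],[0,0,0,-0.001,-0.004,0,0.05],[0,0,0,0,-0.004,0,0.05],[0,0,0,0,-0.004,0,0.05],[0,0,0,0,-0.004,0,0.05]],
])

```text
clock: 15.25
tool_pos: [0.6354, 0.1481, 0.0648]
eef_rot: [1.0, -0.027, 0.005, -0.011]
contact_force: [0.2, 7.6, -4.7]
opening: 0.124
```

```bash
python3 st.py
```

```text
t 15.25 pos [0.6354 0.1481 0.0648] jaw -3.14 fixtilt wx,wy -0.0221 0.0114 F [ 0.2  7.6 -4.7] op 0.124 mag xy -0.0067 0.001
```

move_arm([
  [[0.01,0,0,0,0.008,-0.002,0.05],[0.012,0.008,0,-0.001,0.004,-0.002,0.05],[0,0,0,0,-0.004,0,0.05],[0,0,0,0,-0.004,0,0.05],[0,0,0,0,-0.003,0,0.05]],
])

```text
clock: 15.75
tool_pos: [0.6357, 0.1496, 0.0642]
eef_rot: [0.999, -0.027, 0.002, -0.022]
contact_force: [-0.7, 3.1, 0.1]
opening: 0.121
```

```bash
python3 st.py
```

```text
t 15.75 pos [0.6357 0.1496 0.0642] jaw -3.05 fixtilt wx,wy -0.0437 0.0062 F [-0.7  3.1  0.1] op 0.121 mag xy -0.0082 0.0012
```

move_arm([
  [[0,0,0,0,-0.003,0,0.05],[0,0,0,0,-0.003,0,0.05]],
])

```text
clock: 15.95
tool_pos: [0.6356, 0.1485, 0.0649]
eef_rot: [0.999, -0.025, 0.003, -0.026]
contact_force: [0.5, 7.5, -2.9]
opening: 0.12
```

```bash
python3 st.py
```

```text
t 15.95 pos [0.6356 0.1485 0.0649] jaw -2.93 fixtilt wx,wy -0.0517 0.0073 F [ 0.5  7.5 -2.9] op 0.12 mag xy -0.0071 0.0012
```

move_arm([
  [[-0.025,-0.003,0,0,0.008,-0.001,0.05],[-0.025,-0.004,0,0,0.002,-0.001,0.05],[0,0,0,0,0,0,0.05]],
])

```text
clock: 16.25
tool_pos: [0.6359, 0.1569, 0.0622]
eef_rot: [1.0, -0.026, 0.007, 0.001]
contact_force: [-1.6, 1.0, 3.4]
opening: 0.125
```

```bash
python3 st.py
```

```text
t 16.25 pos [0.6359 0.1569 0.0622] jaw -2.96 fixtilt wx,wy 0.0023 0.0143 F [-1.6  1.   3.4] op 0.125 mag xy -0.0155 0.001
```

Level and seated on the floor now (3 N down). Push again gently.

move_arm([
  [[0,0,0,0,-0.003,0,0.05],[0,0,0,0,-0.003,0,0.05],[0,0,0,0,-0.003,0,0.05],[0,0,0,0,-0.004,0,0.05],[0,0,0,0,-0.004,0,0.05]],
])

```text
clock: 16.75
tool_pos: [0.6361, 0.1484, 0.0645]
eef_rot: [1.0, -0.024, 0.009, -0.007]
contact_force: [0.0, 7.8, 2.3]
opening: 0.125
```

```bash
python3 st.py
```

```text
t 16.75 pos [0.6361 0.1484 0.0645] jaw -2.78 fixtilt wx,wy -0.0132 0.0178 F [0.  7.8 2.3] op 0.125 mag xy -0.007 0.0018
```

move_arm([
  [[-0.013,0,0,0,0.01,-0.001,0.05],[0,-0.006,0,0.001,0.016,-0.001,0.05],[0,0,0,0.001,0.017,0,0.05],[0,0,0,0.001,0.017,0,0.05],[0,0,0,0.001,0.014,0,0.05]],
])

```text
clock: 17.25
tool_pos: [0.6394, 0.1805, 0.0629]
eef_rot: [0.999, -0.035, 0.007, 0.036]
contact_force: [-7.2, -21.6, 18.4]
opening: 0.126
```

```bash
python3 st.py
```

```text
t 17.25 pos [0.6394 0.1805 0.0629] jaw -4.03 fixtilt wx,wy 0.0726 0.0105 F [ -7.2 -21.6  18.4] op 0.126 mag xy -0.0392 0.0032
```

move_arm([
  [[0.035,0.005,0.007,-0.001,-0.002,0.001,0.05],[0.03,0.005,0.007,-0.001,0,0,0.05],[0,0,0,0,0,0,0.05]],
])

```text
clock: 17.55
tool_pos: [0.6365, 0.1742, 0.0622]
eef_rot: [1.0, -0.029, -0.001, 0.008]
contact_force: [-1.9, 0.7, 3.3]
opening: 0.122
```

```bash
python3 st.py
```

```text
t 17.55 pos [0.6365 0.1742 0.0622] jaw -3.3 fixtilt wx,wy 0.0161 -0.0019 F [-1.9  0.7  3.3] op 0.122 mag xy -0.0327 0.0007
```

move_arm([
  [[0.012,0,0,0,0,0.001,0.05],[0.004,0,0,0,0.004,0,0.05],[0,0,0,0,0.005,0,0.05],[0,0,0,0,0.006,0,0.05]],
])

```text
clock: 17.95
tool_pos: [0.6364, 0.1882, 0.0622]
eef_rot: [1.0, -0.029, -0.002, 0.001]
contact_force: [-0.7, -0.9, 0.2]
opening: 0.127
```

```bash
python3 st.py
```

```text
t 17.95 pos [0.6364 0.1882 0.0622] jaw -3.37 fixtilt wx,wy 0.0025 -0.0032 F [-0.7 -0.9  0.2] op 0.127 mag xy -0.0467 -0.0002
```

Free again. Continue out to the deck.

move_arm([
  [[0,0,0,0.001,0.008,0,0.05],[0,0,0,0,0.008,0,0.05],[0,0,0,0.001,0.008,0,0.05],[0,0,0,0,0.008,0,0.05],[0,0,0,0.001,0.004,0,0.05]],
])

```text
clock: 18.45
tool_pos: [0.6398, 0.2291, 0.0633]
eef_rot: [1.0, -0.028, -0.001, 0.002]
contact_force: [-0.3, 0.6, -2.5]
opening: 0.123
```

```bash
python3 st.py
```

```text
t 18.45 pos [0.6398 0.2291 0.0633] jaw -3.24 fixtilt wx,wy 0.0032 -0.0016 F [-0.3  0.6 -2.5] op 0.123 mag xy -0.0878 0.0009
```

move_arm([
  [[0,0,0,0,0,0.02,0.05],[0,0,0,0,0,0.045,0.05],[0,0,0,-0.005,-0.015,0.04,0.05],[0,0,-0.025,-0.015,-0.042,0,0.05],[0,0,-0.025,-0.015,-0.042,0,0.05]],
])

```text
clock: 18.95
tool_pos: [0.6012, 0.147, 0.1696]
eef_rot: [0.999, -0.045, -0.002, -0.007]
contact_force: [0.3, -1.4, -2.9]
opening: 0.127
```

move_arm([
  [[0,0,-0.025,-0.015,-0.042,0,0.05],[0,0,-0.025,-0.015,-0.042,0,0.05],[0,0,-0.025,-0.015,-0.042,0,0.05],[0,0,-0.025,-0.015,-0.042,0,0.05],[0,0,-0.025,-0.015,-0.042,0,0.05]],
])

```text
clock: 19.45
tool_pos: [0.5239, -0.0616, 0.1703]
eef_rot: [0.994, -0.105, 0.001, -0.012]
contact_force: [1.1, -0.2, -2.6]
opening: 0.125
```

move_arm([
  [[0,0,-0.025,-0.015,-0.042,0,0.05],[0,0,-0.025,-0.015,-0.042,0,0.05],[0,0,-0.025,-0.015,-0.042,0,0.05],[0,0,-0.025,-0.015,-0.04,0,0.05],[0,0,0,0,0,0,0.05]],
])

```text
clock: 19.95
tool_pos: [0.4601, -0.2363, 0.1692]
eef_rot: [0.987, -0.16, 0.002, -0.012]
contact_force: [0.1, 0.6, -2.8]
opening: 0.126
```

```bash
python3 st.py
```

```text
t 19.95 pos [ 0.4601 -0.2363  0.1692] jaw -18.37 fixtilt wx,wy -0.024 0.0073 F [ 0.1  0.6 -2.8] op 0.126 mag xy 0.3869 -0.1525
```

move_arm([
  [[-0.012,0.004,-0.015,-0.005,-0.035,0,0.05],[-0.012,0.003,-0.015,-0.005,-0.035,0,0.05],[0,0,0,-0.001,-0.008,-0.035,0.05],[0,0,0,0,0,-0.035,0.05],[0,0,0,0,0,0,0.05]],
])

```text
clock: 20.45
tool_pos: [0.4538, -0.3151, 0.098]
eef_rot: [0.985, -0.175, 0.005, -0.002]
contact_force: [0.1, -0.6, -2.3]
opening: 0.125
```

```bash
python3 st.py
python3 - <<'E'
from h import *
from plant import r
p=r.snapshot('top'); cv2.imwrite('pics/t2.png',cv2.resize(p['frame'][130:310,180:480,::-1],None,fx=2.6,fy=2.6,interpolation=cv2.INTER_CUBIC))
E
```

```text
t 20.45 pos [ 0.4538 -0.3151  0.098 ] jaw -20.15 fixtilt wx,wy -0.0015 0.0102 F [ 0.1 -0.6 -2.3] op 0.125 mag xy 0.4659 -0.1544
```

View pics/t2.png

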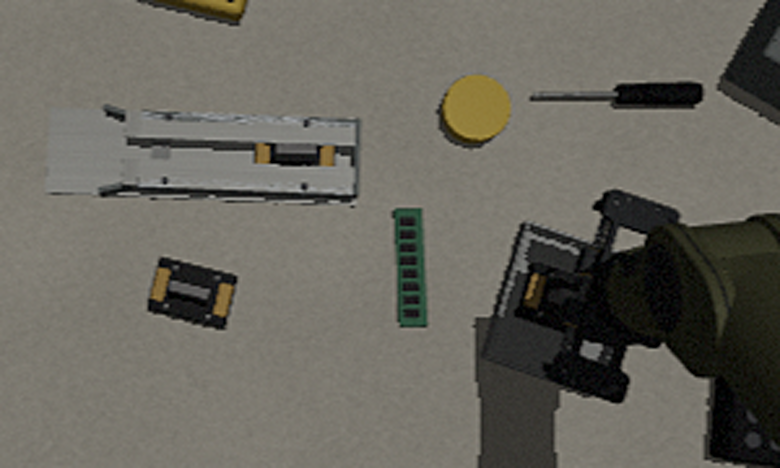

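move_arm([
  [[0,0.01,0,-0.004,0,-0.015,0.05],[0,0,0,0,0,-0.012,0.05],[0,0,0,0,0,-0.004,0.05],[0,0,0,0,0,0,0.05]],
])

```text
clock: 20.9
tool_pos: [0.4552, -0.3135, 0.0702]
eef_rot: [0.985, -0.173, 0.005, -0.001]
contact_force: [0.2, 1.0, -1.5]
opening: 0.124
```

```bash
python3 st.py
```

```text
t 20.9 pos [ 0.4552 -0.3135  0.0702] jaw -19.92 fixtilt wx,wy 0.0006 0.0091 F [ 0.2  1.  -1.5] op 0.124 mag xy 0.4642 -0.1532
```

move_arm([
  [[0,0,0,-0.004,0,-0.004,0.05],[0,0,0,0,0,-0.003,0.05],[0,0,0,0,0,-0.002,0.05],[0,0,0,0,0,-0.001,0.05],[0,0,0,0,0,0,0.05]],
])

```text
clock: 21.4
tool_pos: [0.4519, -0.3134, 0.0611]
eef_rot: [0.985, -0.173, 0.006, -0.0]
contact_force: [0.0, -0.2, -2.4]
opening: 0.126
```

```bash
python3 st.py
```

```text
t 21.4 pos [ 0.4519 -0.3134  0.0611] jaw -19.89 fixtilt wx,wy 0.0016 0.0116 F [ 0.  -0.2 -2.4] op 0.126 mag xy 0.4643 -0.1564
```

move_arm([
  [[0,0,0,0,0,-0.002,0.05],[0,0,0,0,0,-0.002,0.05],[0,0,0,0,0,0,0.05]],
])

```text
clock: 21.7
tool_pos: [0.4522, -0.3135, 0.0617]
eef_rot: [0.985, -0.173, 0.007, 0.001]
contact_force: [0.6, 0.3, -2.1]
opening: 0.126
```

```bash
python3 st.py
```

```text
t 21.7 pos [ 0.4522 -0.3135  0.0617] jaw -19.89 fixtilt wx,wy 0.0052 0.0129 F [ 0.6  0.3 -2.1] op 0.126 mag xy 0.4645 -0.1561
```

move_arm([
  [[0,0,0,0,0,-0.005,0.05],[0,0,0,0,0,-0.003,0.05]],
])

```text
clock: 21.9
tool_pos: [0.4529, -0.3139, 0.0593]
eef_rot: [0.985, -0.172, 0.008, 0.004]
contact_force: [-7.4, 4.0, 31.9]
opening: 0.129
```

```bash
python3 st.py
```

```text
t 21.9 pos [ 0.4529 -0.3139  0.0593] jaw -19.86 fixtilt wx,wy 0.01 0.0148 F [-7.4  4.  31.9] op 0.129 mag xy 0.4647 -0.1554
```

move_arm([
  [[0,0,0,0,0,0.001,0.05],[0,0,0,0,0,0,0.3],[0,0,0,0,0,0,0.3],[0,0,0,0,0,0.02,0.35],[0,0,0,0,0,0.045,0.4]],
])

```text
clock: 22.4
tool_pos: [0.451, -0.313, 0.1225]
eef_rot: [0.985, -0.172, 0.005, 0.002]
contact_force: [0.5, -0.7, 0.0]
opening: 0.395
```

move_arm([
  [[0,0,0.02,0.002,0.044,0.01,0.4],[0,0,0.02,0.002,0.044,0,0.4],[0,0,0.02,0.002,0.044,0,0.4],[0,0,0.02,0.002,0.044,0,0.4],[0,0,0.014,0.002,0.044,0,0.4]],
])

```text
clock: 22.9
tool_pos: [0.4644, -0.098, 0.136]
eef_rot: [0.991, -0.135, 0.012, 0.004]
contact_force: [1.1, 0.3, -0.4]
opening: 0.401
```

move_arm([
  [[0,0,0,0.002,0.044,0,0.4],[0,0,0,0.002,0.044,0,0.4],[0,0,0,0.002,0.03,0,0.4],[0,0,0,0,0,0,0.4]],
])

```text
clock: 23.3
tool_pos: [0.4722, 0.0333, 0.1353]
eef_rot: [0.991, -0.13, 0.013, 0.0]
contact_force: [0.6, -0.9, -0.4]
opening: 0.401
```

```bash
python3 st.py;  python3 - <<'E'
from h import *
from plant import r
p=r.snapshot('wrist'); cv2.imwrite('pics/w7.png',p['frame'][:,:,::-1])
np.savez('w7.npz',K=p['K'],T=p['T'])
p=r.snapshot('top'); a=p['frame'][180:310,320:480,::-1]
b=cv2.resize(a,None,fx=2.4,fy=2.4,interpolation=cv2.INTER_CUBIC); w=cv2.imread('pics/w7.png')[0:340,130:430]
c=np.zeros((max(340,b.shape[0]),300+b.shape[1],3),np.uint8); c[:340,:300]=w; c[:b.shape[0],300:]=b; cv2.imwrite('pics/c7.png',c); print(c.shape)
E
```

```text
t 23.3 pos [0.4722 0.0333 0.1353] jaw -14.93 fixtilt wx,wy 0.0043 0.0259 F [ 0.6 -0.9 -0.4] op 0.401 mag xy 0.1171 -0.1555
(340, 684, 3)
```

View pics/c7.png

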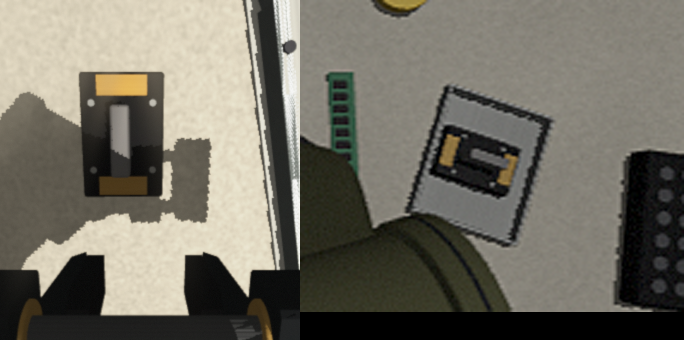

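Run:
```python
from h import *
p=dict(np.load('w7.npz'))
q=np.array([world(p,c[::-1],.026)[:2] for c in[(210,73),(294,73),(292,196),(213,196)]]);e=q[2]-q[1]+q[3]-q[0]
print(q.mean(0),np.degrees(np.arctan2(e[1],e[0])),np.linalg.norm(e)/2,np.linalg.norm(q[1]-q[0]))
print('fin',world(p,(105,249),.073)[:2],world(p,(176,250),.073)[:2])
```

```text
[0.47251305 0.08599836] -105.62049966217391 0.08808216944193287 0.05861525753803844
fin [0.47801356 0.10701918] [0.46696844 0.06625056]
```

move_arm([
  [[0.004,0.013,-0.01,0,0.025,0,0.4],[0,0.012,0,0,0.025,0,0.4],[0,0,0,0,0.001,-0.03,0.4],[0,0,0,0,0,-0.01,0.4],[0,0,0,0,0,0,0.4]],
])

```text
clock: 23.9
tool_pos: [0.4723, 0.0697, 0.093]
eef_rot: [0.989, -0.146, -0.001, 0.006]
contact_force: [0.4, 0.1, 0.8]
opening: 0.4
```

```bash
python3 st.py
```

```text
t 23.9 pos [0.4723 0.0697 0.093 ] jaw -16.83 fixtilt wx,wy 0.0115 -0.004 F [0.4 0.1 0.8] op 0.4 mag xy 0.0807 -0.1574
```

move_arm([
  [[0.008,0,0.02,0,0.016,0,0.4],[0,0,0,0,0.002,-0.015,0.4],[0,0,0,0,0,-0.012,0.4],[0,0,0,0,0,0,0.4]],
])

```text
clock: 24.3
tool_pos: [0.4742, 0.0876, 0.0677]
eef_rot: [0.99, -0.138, 0.0, 0.001]
contact_force: [0.0, 0.9, 0.6]
opening: 0.399
```

```bash
python3 st.py
```

```text
t 24.3 pos [0.4742 0.0876 0.0677] jaw -15.83 fixtilt wx,wy 0.0016 -0.0002 F [0.  0.9 0.6] op 0.399 mag xy 0.0627 -0.1566
```

move_arm([
  [[0,0,0.003,-0.001,-0.001,-0.011,0.4],[0,0,0,0,0,0,0.05],[0,0,0,0,0,0,0.05],[0,0,0,0,0,0,0.05],[0,0,0,0,0,0,0.05]],
])

```text
clock: 24.8
tool_pos: [0.4753, 0.0877, 0.0604]
eef_rot: [0.991, -0.136, 0.002, -0.001]
contact_force: [-0.3, 0.2, -1.6]
opening: 0.109
```

```bash
python3 st.py
```

```text
t 24.8 pos [0.4753 0.0877 0.0604] jaw -15.67 fixtilt wx,wy -0.001 0.005 F [-0.3  0.2 -1.6] op 0.109 mag xy 0.0625 -0.1554
```

move_arm([
  [[0,0,0,0,0,0.02,0.05],[0,0,0,0,0,0.04,0.05],[0,0,0.043,0.03,0.025,0.01,0.05],[0,0,0.043,0.03,0.026,0,0.05],[0,0,0.043,0.03,0.026,0,0.05]],
])

```text
clock: 25.3
tool_pos: [0.5618, 0.1595, 0.1348]
eef_rot: [0.997, -0.072, -0.001, 0.004]
contact_force: [0.8, 0.5, -2.1]
opening: 0.108
```

move_arm([
  [[0,0,0.043,0.03,0.026,0,0.05],[0,0,0.043,0.03,0.024,0,0.05],[0,0,0,0,0,0,0.05]],
])

```text
clock: 25.6
tool_pos: [0.6268, 0.2152, 0.1365]
eef_rot: [1.0, -0.027, 0.001, 0.001]
contact_force: [-0.7, 0.2, -1.0]
opening: 0.112
```

```bash
python3 st.py
```

```text
t 25.6 pos [0.6268 0.2152 0.1365] jaw -3.12 fixtilt wx,wy 0.0023 0.0014 F [-0.7  0.2 -1. ] op 0.112 mag xy -0.0732 -0.0113
```

move_arm([
  [[0,0,0,0.0115,0.006,0,0.05],[0,0,0,0,0,-0.025,0.05],[0,0,0,0,0,-0.02,0.05],[0,0,0,0,0,-0.01,0.05],[0,0,0,0,0,0,0.05]],
])

```text
clock: 26.1
tool_pos: [0.6363, 0.2189, 0.0797]
eef_rot: [1.0, -0.028, -0.001, 0.003]
contact_force: [0.7, -0.1, -1.1]
opening: 0.109
```

```bash
python3 st.py
```

```text
t 26.1 pos [0.6363 0.2189 0.0797] jaw -3.21 fixtilt wx,wy 0.0051 -0.0022 F [ 0.7 -0.1 -1.1] op 0.109 mag xy -0.0774 -0.002
```

move_arm([
  [[0.004,-0.002,0,0.002,0.002,-0.006,0.05],[0,0,0,0,0,-0.005,0.05],[0,0,0,0,0,-0.004,0.05],[0,0,0,0,0,0,0.05]],
])

```text
clock: 26.5
tool_pos: [0.639, 0.2207, 0.0658]
eef_rot: [1.0, -0.028, 0.001, 0.0]
contact_force: [0.2, -0.3, -2.5]
opening: 0.112
```

```bash
python3 st.py
```

```text
t 26.5 pos [0.639  0.2207 0.0658] jaw -3.25 fixtilt wx,wy 0.0002 0.0019 F [ 0.2 -0.3 -2.5] op 0.112 mag xy -0.0794 0.0006
```

move_arm([
  [[0,0,0,-0.001,-0.01,-0.002,0.05],[0,0,0,-0.001,-0.01,0,0.05],[0,0,0,0,-0.01,0,0.05],[0,0,0,-0.001,-0.01,0,0.05],[0,0,0,-0.001,-0.008,0,0.05]],
])

```text
clock: 27.0
tool_pos: [0.6355, 0.1697, 0.0652]
eef_rot: [1.0, -0.028, 0.002, -0.001]
contact_force: [0.2, -0.1, -1.8]
opening: 0.11
```

move_arm([
  [[0,0,0,0,-0.005,0,0.05],[0,0,0,0,-0.005,0,0.05],[0,0,0,0,-0.005,0,0.05],[0,0,0,0,-0.004,0,0.05],[0,0,0,0,-0.004,0,0.05]],
])

```text
clock: 27.5
tool_pos: [0.6355, 0.1428, 0.0651]
eef_rot: [1.0, -0.029, 0.002, -0.0]
contact_force: [-1.1, 0.2, -1.2]
opening: 0.111
```

```bash
python3 st.py
```

```text
t 27.5 pos [0.6355 0.1428 0.0651] jaw -3.34 fixtilt wx,wy -0.0 0.0041 F [-1.1  0.2 -1.2] op 0.111 mag xy -0.0013 0.0015
```

move_arm([
  [[0,0,0,-0.001,-0.004,0,0.05],[0,0,0,-0.001,-0.005,0,0.05],[0,0,0,-0.001,-0.005,0,0.05],[0,0,0,0,-0.005,0,0.05],[0,0,0,0,-0.005,0,0.05]],
])

```text
clock: 28.0
tool_pos: [0.6321, 0.1178, 0.0652]
eef_rot: [1.0, -0.028, 0.002, -0.0]
contact_force: [-0.2, 0.2, -1.2]
opening: 0.115
```

```bash
python3 st.py
```

```text
t 28.0 pos [0.6321 0.1178 0.0652] jaw -3.26 fixtilt wx,wy -0.0007 0.0042 F [-0.2  0.2 -1.2] op 0.115 mag xy 0.0238 -0.0006
```

move_arm([
  [[0,0,0,0,-0.01,0,0.05],[0,0,0,-0.001,-0.01,0,0.05],[0,0,0,0,-0.01,0,0.05],[0,0,0,-0.001,-0.008,0,0.05],[0,0,0,0,0,-0.002,0.05]],
])

```text
clock: 28.5
tool_pos: [0.6295, 0.0748, 0.0644]
eef_rot: [1.0, -0.03, 0.002, 0.0]
contact_force: [-8.0, 0.2, 20.4]
opening: 0.117
```

```bash
python3 st.py
```

```text
t 28.5 pos [0.6295 0.0748 0.0644] jaw -3.39 fixtilt wx,wy 0.0005 0.0033 F [-8.   0.2 20.4] op 0.117 mag xy 0.0669 -0.0008
```

move_arm([
  [[0,0,0,0,0,0.001,0.05],[0,0,0,0,0,0,0.3],[0,0,0,0,0,0,0.3],[0,0,0,0,0,0.02,0.3],[0,0,0,0,0,0.045,0.35]],
])

```text
clock: 29.0
tool_pos: [0.6257, 0.0725, 0.1266]
eef_rot: [1.0, -0.03, -0.003, 0.002]
contact_force: [1.3, -0.0, -0.1]
opening: 0.344
```

move_arm([
  [[0,0,0,-0.01,0,0.045,0.35],[0,0,0,-0.04,0,0.02,0.35],[0,0,0,-0.045,0,0,0.35],[0,0,0,-0.045,0,0,0.35],[0,0,0,-0.03,0,0,0.35]],
])

```text
clock: 29.5
tool_pos: [0.4601, 0.0755, 0.2002]
eef_rot: [0.999, -0.032, 0.007, -0.003]
contact_force: [-0.6, 1.3, 0.1]
opening: 0.349
```

```bash
python3 st.py
python3 - <<'E'
from h import *
from plant import r
p=r.snapshot('top'); cv2.imwrite('pics/t3.png',cv2.resize(p['frame'][130:310,130:450,::-1],None,fx=2.5,fy=2.5,interpolation=cv2.INTER_CUBIC))
E
```

```text
t 29.5 pos [0.4601 0.0755 0.2002] jaw -3.61 fixtilt wx,wy -0.0047 0.0139 F [-0.6  1.3  0.1] op 0.349 mag xy 0.0756 -0.1699
```

View pics/t3.png

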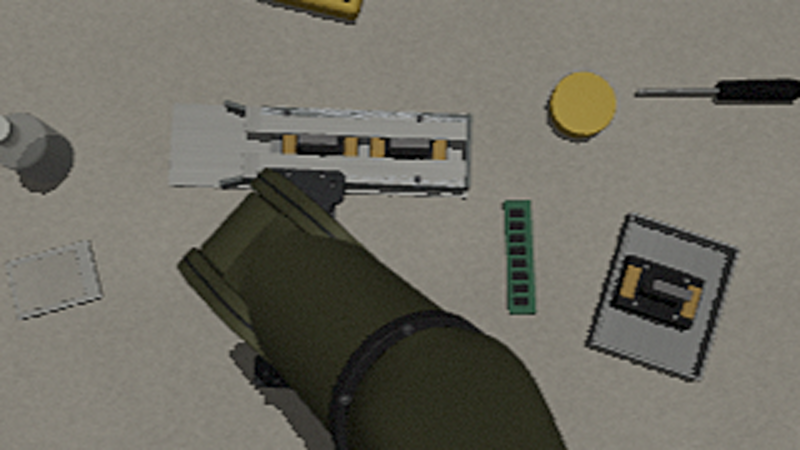

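```bash
python3 -c "
from plant import r
print(r.finish_job())"
```

```text
the job is handed in; nothing more can be done
None
```

I sorted all three cassettes and handed the job in at about 29.5 s on the clock.

- **Sound cassettes:** the ones at the bottle end and in the middle of the row slid past the sill with no more than about 1 N of resistance. I left them wholly inside, with centres at roughly 170 mm and 67 mm past the mouth.
- **Swollen cassette:** the one nearest the tray stopped on every try at about 7–8 N, with the TCP near magazine x = −7 mm. I had expected about −10 mm. I drew it back out and set it down in the steel tray.

**Last checks:** the final top view showed both sound cassettes inside and the third one flat and centred in the tray. The bystanders in view sat where they were, and the gripper was raised clear, touching nothing.

**What went wrong on the way:**
- During the second try I levelled the tool the wrong way, so I backed off, levelled it properly and pushed again.
- Drawing the swollen cassette out, it tilted and bound under the lips at about 22 N. I levelled it, and it then came out freely.
- Setting it down in the tray, I pressed briefly at about 32 N.

No verdict came back from the hand-in, and I could not measure the sill contact force directly, only the force at the wrist.

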